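Pack a casting mould snug with spacer plates

ROBOT

A 7-joint arm with a two-finger parallel gripper is mounted at the origin on a cart in front of the work surface, level with it; the furniture and walls round the work are solid. World frame = base frame: x ahead of the robot, y to its left, z up, the work surface at z = 0. Lengths are in m, angles in rad, forces in N, time in s.
With the tool pointing down it reaches from about 0.4 to 0.875 m from the base axis. Payload 4.4 kg.
Tool frame: the origin (TCP) lies at the very end of the fingers, on their centre line; the grasp point (between the pads) lies 19 mm behind it; z points along the fingers, y is the line along which they close (so a half turn about z gives the same grasp; the last joint's range is limited). The gripper opens to 85 mm and grips with 20 to 120 N. Pads are 22 mm wide; open, the fingers measure 114 mm over their backs; the gripper's body (76 mm by 85 mm) begins 54 mm behind the grasp point. The pads swing forward as they close: fully open they stand 13 mm farther back than shut.
Start: joints at [1.266, 0.628, 0.038, 1.517, -0.027, 0.996, -0.02], TCP at [0.154, -0.632, 0.231] pointing down, gripper open.
Joint ranges: [-3.06, 3.06], [-0.37, 2.12], [-1.25, 1.32], [0.18, 2.47], [-1.1, 4.24], [0.23, 1.98], [-2.94, 2.94]. Speed limits (rad/s): [2.57, 2.57, 3.14, 3.14, 3.14, 3.14, 3.14].

INTERFACE

Orientations are given as a unit quaternion [x, y, z, w].
In Python, from workcell import * gives the robot as it stands. The module is installed in compiled form; this text tells all that it offers.
- The arm moves only by the tool arm_command, never from a script. Its argument "moves" is a list of rows, each an object of numbers: "tx", "ty", "tz": the shift along the tool's x, y, z as a fraction of full scale; "ax", "ay", "az": the turn, a rotation vector about the tool's x, y, z as a fraction of full scale; "gripper": the opening, from -1 (shut) to 1 (fully open). In form: [{"tx": .., "ty": .., "tz": .., "ax": .., "ay": .., "az": .., "gripper": ..}, ...]. A call has 1 to 12 rows; each row shifts and turns the commanded pose from where the row before left it, along the tool's axes as they then stand; what a row does not reach is not made up. Full scale, the value 1, is 25 cm for a shift and 1.5 rad for a turn. A row lasts 1/8 s, in which the tool goes at most 62.5 mm and 10.7 degrees, less where a joint would pass 70% of its speed; a pose out of reach is approached as far as the arm can. A call with a number of a shift or a turn outside -1 to 1 is refused whole. A call with a gripper value outside its range is refused whole. The fingers move at their own pace and stop on an object; the grip force is fixed at half the most. Time passes only in rows, so rows that do not move let the fingers close. It gives the time, the measured TCP pose, the force, the opening and the grip force at its end, in the units of the state.
- observe(): the state, without advancing time (a new reading comes with each control period).
- read_camera(name): name is "scene" or "top" or "wrist"; returns (picture, depth): 480x640x3 uint8, red, green, blue; 480x640 float32, m along the optical axis (not along the pixel's ray), 0 where there is no reading.
- get_calibration(name): a dict with "fx", "fy", "cx", "cy" (pixels), "view" (4x4, takes a point from world to camera coordinates). Camera axes: x right, y down, z forward; pixel columns grow to the right and rows downward; lengths in m; the calibration is good to about 2 mm. The wrist camera is an equidistant fisheye: a pixel r from the principal point sees the ray r / f radians off the axis. A picture is of the moment at which its call begins: read the wrist's pose just before it. get_calibration takes no time and is no camera call; for the wrist camera it gives the pose at the moment of the call.
- job_done(): hands the job in; it is judged then, once.
The state is a dict: "time_s": time; "q": joint angles; "dq": joint speeds; "tau": joint torques, N m; "position": TCP position; "tcp_rot": TCP orientation; "contact_force": force on the tool from outside, world axes, zero at the start; "torque": the same for the moment, N m; "opening": finger opening in m; "grip_force": force on a finger pad.
Only numpy, scipy, OpenCV 4.12 (cv2) and the standard library are available. Lean on these libraries where they do the work, as an engineer would, in place of code of your own. Each camera call takes 0.05 s, during which the arm holds its last target. There are 200 camera calls.

TASK

The pink mould in the tilted packing frame has a gap between its bevelled face and the yellow end wall. Pack that gap with blue spacer plates from the wooden rack, pushing each one fully down to the channel floor, until the packing is snug: the last plate should drag and need a push, and the plates should be held tight between mould and wall. Leave the plates you do not need standing in the rack, and do not disturb the jar, red bottle, tape roll and sanding block.

Things in the scene. Friction and masses are not known exactly. Their poses are not given: they have to be found in the camera images.
- packing_frame: Fixed aluminium frame on a dark 190x120 mm base plate; origin on the table in its middle, x along its channel away from the yellow wall, z vertical. The channel, 66 mm wide between cheeks 55 mm high, leans back 15 degrees (its floor rises towards +x) and holds the pink mould, 62 mm wide, top 70 mm above the channel floor, which slides along the channel on springs.
- gap_mouth (a point): Point on the top edge of the yellow wall's inner face, where plates go in. Gap from wall to mould: 15 to 34 mm, not reported. Once plates fill it the mould yields at about 5 N (8 N at most), up to 13.5 mm. The mould's face is bevelled back 14 mm over its top 25 mm. Loose plates slide down almost freely; the one that makes it snug drags from 3 N and takes up to 20 N to push in.
- end_wall: Yellow wall nearest the robot, 90 mm wide, 10 mm thick, 76 mm high above the channel floor, leaning back 15 degrees. Origin at the foot of its inner face on the channel floor, mid width; x normal to it, along the floor to the mould; z up along its face (plates go in along -z, loose ones lie back against the wall by their weight); y across. Plates seated side by side stack along x.
- rack: Fixed wooden rack 200x84x32 mm; origin centre of its underside. Four slots 50 mm apart along its x (at -75, -25, 25, 75 mm), each 15 mm wide, slot floor 8 mm above the origin, ribs up to 32 mm. Plates stand in the slots with their thickness along the rack's x.
- plate_1: Blue spacer plate, 12 mm thick (its x), 60 mm wide (its y), 80 mm high (its z), 0.1 kg, alike on both faces; origin at the centre of its underside. The lowest 8 mm is bevelled 3 mm on either face. Starts upright in the rack with its top 88 mm above the table; when fully down in the channel its top stands 4 mm above the yellow wall's top.
- plate_2: Blue spacer plate, 12 mm thick (its x), 60 mm wide (its y), 80 mm high (its z), 0.1 kg, alike on both faces; origin at the centre of its underside. The lowest 8 mm is bevelled 3 mm on either face. Starts upright in the rack with its top 88 mm above the table; when fully down in the channel its top stands 4 mm above the yellow wall's top.
- plate_3: Blue spacer plate, 12 mm thick (its x), 60 mm wide (its y), 80 mm high (its z), 0.1 kg, alike on both faces; origin at the centre of its underside. The lowest 8 mm is bevelled 3 mm on either face. Starts upright in the rack with its top 88 mm above the table; when fully down in the channel its top stands 4 mm above the yellow wall's top.
- plate_4: Blue spacer plate, 12 mm thick (its x), 60 mm wide (its y), 80 mm high (its z), 0.1 kg, alike on both faces; origin at the centre of its underside. The lowest 8 mm is bevelled 3 mm on either face. Starts upright in the rack with its top 88 mm above the table; when fully down in the channel its top stands 4 mm above the yellow wall's top.
- jar: Bystander: white-lidded glass jar, 64x64x85 mm; loose, origin at the centre of its underside; leave alone.
- red_bottle: Bystander: red dropper bottle, 38x38x99 mm; loose, origin at the centre of its underside; leave alone.
- tape_roll: Bystander: roll of cream tape lying flat, 103x101x25 mm; loose, origin at the centre of its underside; leave alone.
- sanding: Bystander: cork sanding block, 49x76x28 mm; loose, origin at the centre of its underside; leave alone.
Not all that is in view belongs to the job. Leave any orange look-alike of the plate_3 alone.

How it is judged:
By the outcome, as a careful person would: the job done as asked, in the order asked, and still so for the second after the job is handed in, with the robot touching nothing.
It also fails if it takes over 72 s, if anything falls off the work surface, if the arm or the gripper's body presses on something with over 40 N, if the wrist force passes 120 N, or if a joint passes its speed limit or range.

## Working session

There is one attempt and no reset: what is moved stays moved. The work goes in short steps, Python scripts to look and compute and a tool call to move; the robot and the scene stay as the last step left them, time stands still between calls to the robot, and variables do not carry over. Pictures are saved under pics/ and viewed, at most 10 in all, crops included, and the job is handed in when it is done.

Besides the shell and the picture viewer there is one more tool, called after "Emit:" by a JSON object that holds its "fn" and its "kwargs", one argument or row to a line. arm_command: Moves the arm, as the interface text tells. Its arguments: {"type":"object","properties":{"moves":{"type":"array","items":{"type":"object","properties":{"tx":{"type":"number"},"ty":{"type":"number"},"tz":{"type":"number"},"ax":{"type":"number"},"ay":{"type":"number"},"az":{"type":"number"},"gripper":{"type":"number"}}}}},"required":["moves"]}

```bash
mkdir -p pics
python3 - <<'E'
from workcell import *
import numpy as np, cv2
s=observe(); print(s['time_s'],s['position'],s['tcp_rot'],s['opening'])
for n in ['scene','top']:
    p,d=read_camera(n); np.savez(f'{n}0.npz',p=p,d=d,**{k:v for k,v in get_calibration(n).items()})
    cv2.imwrite(f'pics/{n}0.png',p[:,:,::-1]); c=get_calibration(n); print(n,c['fx'],c['cx'],c['cy'],np.round(c['view'],3).tolist())
E
```

```text
0.0 [ 0.15363664 -0.6309398   0.23037259] [ 9.92879680e-01  1.19117702e-01 -1.27217628e-04 -9.47744365e-04] 0.08575465909121065
scene 531.531424564706 315.9347118023487 233.25259539047136 [[-0.773, -0.634, -0.002, 0.595], [-0.442, 0.541, -0.715, 0.18], [0.455, -0.552, -0.699, 0.855], [0.0, 0.0, 0.0, 1.0]]
top 576.0424417188042 312.54078028713155 233.8672043547004 [[-0.006, -1.0, -0.026, 0.28], [-0.988, 0.01, -0.152, 0.55], [0.152, 0.025, -0.988, 1.26], [0.0, 0.0, 0.0, 1.0]]
```

View pics/top0.png

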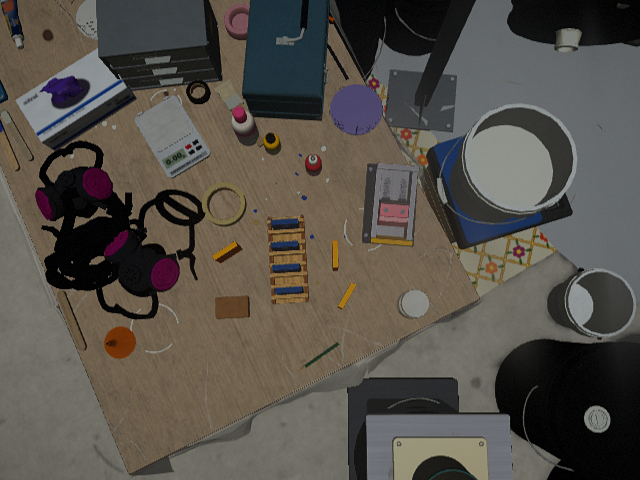

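View pics/scene0.png

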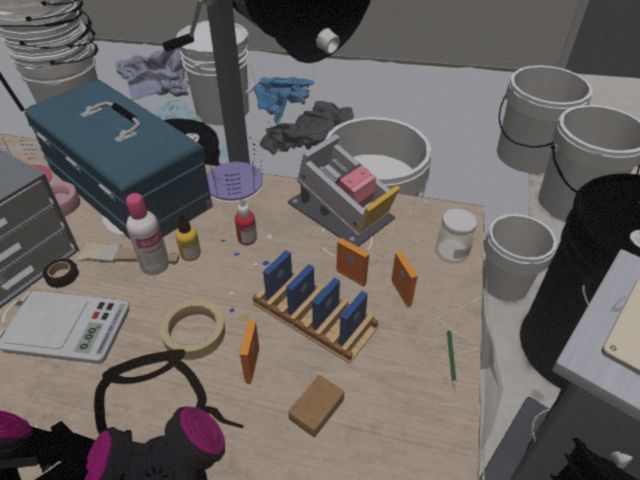

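The top view shows the four blue plates at (285,224), (285,246), (286,268) and (289,291). The frame is at (390,205) with its yellow wall at (392,241) and the pink mould at (393,212). Three orange look-alikes lie near the rack at (335,255), (347,296) and (227,252), and the jar is at (413,304). Next I'll measure these from the depth images.

```bash
cat > h.py <<'E'
import numpy as np, cv2
def load(n):
    f=np.load(n); return f['p'],f['d'],{k:f[k] for k in ('fx','fy','cx','cy','view')}
def cloud(d,c):
    v,u=np.mgrid[:d.shape[0],:d.shape[1]]
    P=np.stack([(u-c['cx'])/c['fx']*d,(v-c['cy'])/c['fy']*d,d],-1)
    R,t=c['view'][:3,:3],c['view'][:3,3]
    return (P-t)@R
def mask(p,lo,hi,smin=90,vmin=40):
    h=cv2.cvtColor(np.ascontiguousarray(p),cv2.COLOR_RGB2HSV)
    return (h[...,0]>=lo)&(h[...,0]<=hi)&(h[...,1]>smin)&(h[...,2]>vmin)
E
python3 - <<'E'
from h import *
for n in ['top','scene']:
    p,d,c=load(n+'0.npz'); W=cloud(d,c)
    def comps(m,name,amin):
        k,l,st,ce=cv2.connectedComponentsWithStats(m.astype(np.uint8))
        for i in range(1,k):
            if st[i,4]<amin: continue
            w=W[(l==i)&(d>0)]
            if not len(w) or w[:,0].max()>1.2: continue
            zt=np.percentile(w[:,2],95); t=w[w[:,2]>zt-.008]
            if len(t)<5: continue
            r=cv2.minAreaRect((t[:,:2]*1000).astype(np.float32))
            print(n,name,ce[i].round(),'A',st[i,4],'ztop %.3f'%zt,'cen',np.round(r[0],1),'size',np.round(r[1],1),'ang %.1f'%r[2],'zmin %.3f'%w[:,2].min())
    box=np.zeros(d.shape,bool)
    box[(slice(130,320),slice(190,440)) if n=='top' else (slice(130,400),slice(200,430))]=1
    comps(mask(p,105,125)&box,'blue',60)
    comps(mask(p,20,32,150)&box,'yellow',40)
    comps(mask(p,8,19,150)&box,'orange',40)
    comps((mask(p,170,180,60)|mask(p,0,5,60))&box,'pink',60)
E
```

```text
top blue [437. 152.] A 83 ztop -0.366 cen [859.  -93.7] size [15.3 62.4] ang 88.5 zmin -0.383
top blue [284. 222.] A 145 ztop 0.091 cen [574.7 337.3] size [11.4 58.4] ang 2.7 zmin 0.071
top blue [284. 244.] A 147 ztop 0.092 cen [524.8 337. ] size [10.7 57.7] ang 3.5 zmin 0.073
top blue [285. 267.] A 151 ztop 0.092 cen [474.9 333.6] size [10.4 58.9] ang 2.8 zmin 0.065
top blue [288. 290.] A 151 ztop 0.092 cen [425.4 328.1] size [10.4 57.1] ang 2.9 zmin 0.051
top yellow [271. 143.] A 134 ztop 0.069 cen [770.7 370. ] size [28.5 31.7] ang 39.1 zmin 0.041
top yellow [391. 241.] A 186 ztop 0.101 cen [526.7 103.3] size [89.1  9.3] ang 85.2 zmin 0.003
top yellow [224. 251.] A 121 ztop 0.083 cen [513.  469.2] size [12.3 58.4] ang 31.6 zmin -0.001
top yellow [335. 254.] A 121 ztop 0.083 cen [503.6 225.5] size [ 8.9 56. ] ang 89.3 zmin 0.073
top yellow [347. 295.] A 130 ztop 0.082 cen [413.6 201.1] size [10.7 58.2] ang 59.7 zmin 0.052
top orange [304. 252.] A 49 ztop 0.031 cen [515.1 296.8] size [ 7.2 39.8] ang 89.8 zmin 0.010
top orange [229. 254.] A 131 ztop 0.078 cen [510.9 462.5] size [ 1.3
[... 935 characters left out ...]
.2 58.4] ang 4.2 zmin 0.082
scene blue [353. 306.] A 248 ztop 0.090 cen [424.3 330.2] size [12.2 59.5] ang 2.0 zmin 0.082
scene yellow [382. 199.] A 166 ztop 0.100 cen [525.2 105.5] size [87.   9.5] ang 85.1 zmin 0.086
scene orange [352. 261.] A 911 ztop 0.081 cen [502.6 228.1] size [13.9 60.2] ang 89.3 zmin 0.006
scene orange [404. 277.] A 628 ztop 0.081 cen [412.2 203.5] size [13.3 61. ] ang 58.3 zmin 0.005
scene orange [248. 350.] A 549 ztop 0.082 cen [512.  470.4] size [11.  60.8] ang 32.5 zmin 0.004
scene pink [359. 185.] A 940 ztop 0.113 cen [589.  100.8] size [64.7 38.7] ang 83.8 zmin 0.047
scene pink [244. 225.] A 396 ztop 0.066 cen [713.6 279.2] size [35.3 27.7] ang 51.6 zmin -0.001
```

Run:
```python
from h import *
p,d,c=load('top0.npz'); q,_,_=load('scene0.npz')
a=cv2.resize(p[140:320,200:430],None,fx=3.4,fy=3.2,interpolation=cv2.INTER_CUBIC)
cv2.imwrite('pics/a.png',a[:,:,::-1])
b=cv2.resize(q[130:370,230:430],None,fx=2.5,fy=2.5,interpolation=cv2.INTER_CUBIC)
cv2.imwrite('pics/b.png',b[:,:,::-1])
```

```text
(no output)
```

View pics/a.png

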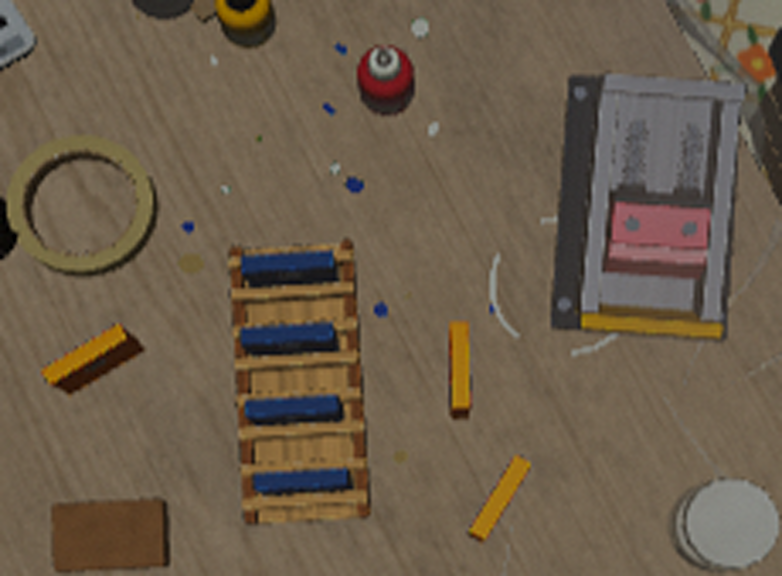

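View pics/b.png

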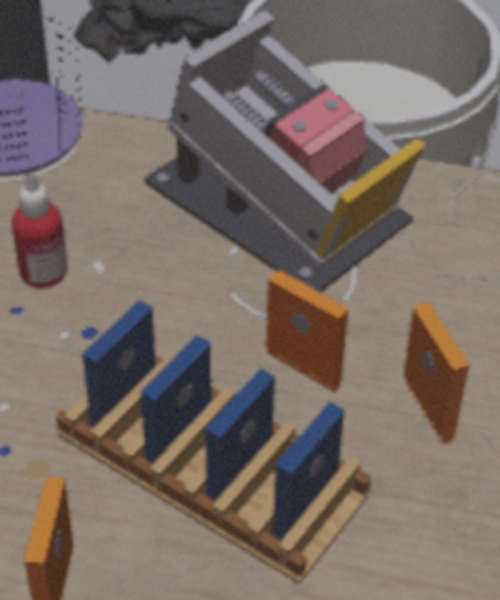

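The crops agree with that. Each plate stands in its slot with its thickness along world x. The yellow wall leans toward the robot, and the gap to the pink mould is clear. Next I'll work out the frame's yaw, the gap, and the grasp numbers.

Run:
```python
from h import *
from workcell import *
for n in ['top','scene']:
    p,d,c=load(n+'0.npz'); W=cloud(d,c)
    sl=(slice(225,255),slice(365,425)) if n=='top' else (slice(180,225),slice(355,410))
    m=np.zeros(d.shape,bool); m[sl]=1
    y=W[m&mask(p,18,35,120)&(d>0)]*1000
    t=y[y[:,2]>88]
    r=cv2.minAreaRect(t[:,:2].astype(np.float32))
    vx,vy,x0,y0=cv2.fitLine(t[:,:2].astype(np.float32),cv2.DIST_HUBER,0,.01,.01).ravel()
    if vy<0: vx,vy=-vx,-vy
    nrm=np.array([vy,-vx]); print(n,'yaw',np.degrees(np.arctan2(-vx,vy)),'table z',)
    along=np.array([vx,vy]); cen=np.array([x0,y0])
    u=(t[:,:2]-cen)@nrm; w=(t[:,:2]-cen)@along
    print(' cen',cen,'u',np.percentile(u,[2,50,98]).round(1),'w',np.percentile(w,[1,99]).round(1),'z by u', np.polyfit(u,t[:,2],1).round(2), len(t))
    cam=-c['view'][:3,:3].T@c['view'][:3,3]; print(' cam',cam.round(2))
    mid=cen+along*(np.percentile(w,1)+np.percentile(w,99))/2
    m[:]=0; m[(slice(195,240),slice(375,415)) if n=='top' else (slice(160,215),slice(330,385))]=1
    k=W[m&(mask(p,168,180,50)|mask(p,0,6,50))&(d>0)]*1000
    ce,se=np.cos(np.radians(15)),np.sin(np.radians(15))
    edge=np.array([4.83,100])  # inner top edge u, z (guess)
    U=(k[:,:2]-mid)@nrm-edge[0]; Z=k[:,2]-edge[1]
    xw=U*ce+Z*se; zw=-U*se+Z*ce+76
    ww=(k[:,:2]-mid)@along; print(' mould w',np.percentile(ww,[2,98]).round(1))
    for a in range(20,80,5):
        q=xw[(zw>=a)&(zw<a+5)]
        if len(q)>5: print('  zw',a,len(q),np.percentile(q,[2,10,50]).round(1))
    T=W[m|True][::1]
    b=W[255:262,150:200] if n=='top' else W[330:345,210:230]
    m[:]=0; m[(slice(300,310),slice(320,335)) if n=='top' else (slice(400,440),slice(360,400))]=1
    print(' table',np.median(W[m&(d>0)][:,2])*1000)
c=get_calibration('wrist'); s=observe()
from scipy.spatial.transform import Rotation as R
print(R.from_quat(s['tcp_rot']).as_matrix().round(3))
```

```text
top yaw -5.079937 table z
 cen [527.1288  104.39193] u [-4.7 -0.   5.1] w [-44.8  43.3] z by u [ 0.13 97.17] 194
 cam [0.35 0.24 1.34]
 mould w [-30.   30.5]
  zw 40 17 [25.9 26.  26.7]
  zw 45 20 [26.6 27.2 28.3]
  zw 50 47 [28.3 28.9 31. ]
  zw 55 27 [32.  32.6 34. ]
  zw 60 66 [35.  35.9 44.6]
  zw 65 317 [38.2 41.1 56.5]
  zw 70 118 [39.3 42.8 58.5]
 table -0.981409580976893
scene yaw -5.6904054 table z
 cen [524.86615 109.72372] u [-3.  -0.2  5.6] w [-47.1  42.3] z by u [ 0.55 96.12] 252
 cam [0.15 0.75 0.73]
 mould w [-32.1  30.2]
  zw 20 10 [28.1 28.3 28.7]
  zw 25 16 [27.1 27.8 28.5]
  zw 30 17 [27.6 27.8 28.5]
  zw 35 18 [27.6 27.9 28.5]
  zw 40 31 [27.5 27.9 28.8]
  zw 45 54 [28.3 28.8 30.5]
  zw 50 84 [30.  31.2 34. ]
  zw 55 106 [33.7 34.9 37.5]
  zw 60 91 [36.3 37.6 40. ]
  zw 65 423 [40.1 42.6 57.1]
  zw 70 85 [41.  46.  60.8]
 table 0.4425246858679937
[[ 0.972  0.237 -0.   ]
 [ 0.237 -0.972  0.002]
 [-0.    -0.002 -1.   ]]
```

```bash
cat >> h.py <<'E'
from scipy.spatial.transform import Rotation as Rn, Slerp
psi=np.radians(-5.3); a=np.radians(15)
XW=np.array([np.cos(a)*np.cos(psi),np.cos(a)*np.sin(psi),np.sin(a)])
ZW=np.array([-np.sin(a)*np.cos(psi),-np.sin(a)*np.sin(psi),np.cos(a)])
YW=np.cross(ZW,XW); EDGE=np.array([.5309,.1043,.099])
R_in=np.stack([YW,XW,-ZW],1)
def R_pick(deg=3.5):
    t=np.radians(deg); y=np.array([np.cos(t),np.sin(t),0]); z=np.array([0,0,-1.]); return np.stack([np.cross(y,z),y,z],1)
def wp(xw,zw,yw=0): return EDGE+XW*xw+YW*yw+ZW*(zw-.076)
def to_w(p): e=np.asarray(p)-EDGE; return np.array([e@XW,e@YW,e@ZW+.076])*1000
def plan(wps,step=.05,turn=.14):
    """wps: list of (pos,R,step or None); prints rows, each list = one leg"""
    from workcell import observe
    s=observe(); p=np.array(s['position']); R=Rn.from_quat(s['tcp_rot'])
    for w in wps:
        P,T=np.array(w[0]),Rn.from_matrix(w[1]); st=w[2] if len(w)>2 else step
        n=int(np.ceil(max(np.linalg.norm(P-p)/st,(R.inv()*T).magnitude()/turn,1)))
        p0,sl=p.copy(),Slerp([0,1],Rn.concatenate([R,T]))
        print(f'leg {n} rows')
        for i in range(1,n+1):
            dp=np.round(R.inv().apply(p0+(P-p0)*i/n-p)/.25,3)+0.; dr=np.round((R.inv()*sl(i/n)).as_rotvec()/1.5,3)+0.
            print({k:float(v) for k,v in zip(('tx','ty','tz','ax','ay','az'),[*dp,*dr]) if v})
            p=p+R.apply(dp*.25); R=R*Rn.from_rotvec(dr*1.5)
E
python3 - <<'E'
from h import *
plan([([.5,-.05,.25],R_pick(-20)),([.4248,.3292,.16],R_pick())])
E
```

```text
leg 14 rows
{'tx': 0.135, 'ty': -0.138, 'tz': -0.005, 'az': -0.047}
{'tx': 0.145, 'ty': -0.128, 'tz': -0.006, 'az': -0.047}
{'tx': 0.154, 'ty': -0.117, 'tz': -0.005, 'az': -0.046}
{'tx': 0.161, 'ty': -0.107, 'tz': -0.005, 'az': -0.047}
{'tx': 0.168, 'ty': -0.095, 'tz': -0.006, 'az': -0.047}
{'tx': 0.175, 'ty': -0.083, 'tz': -0.005, 'az': -0.047}
{'tx': 0.18, 'ty': -0.07, 'tz': -0.005, 'az': -0.047}
{'tx': 0.184, 'ty': -0.058, 'tz': -0.006, 'az': -0.046}
{'tx': 0.188, 'ty': -0.045, 'tz': -0.005, 'ax': -0.001, 'az': -0.047}
{'tx': 0.191, 'ty': -0.031, 'tz': -0.006, 'ay': -0.001, 'az': -0.047}
{'tx': 0.192, 'ty': -0.018, 'tz': -0.005, 'az': -0.047}
{'tx': 0.194, 'ty': -0.004, 'tz': -0.006, 'az': -0.047}
{'tx': 0.193, 'ty': 0.009, 'tz': -0.006, 'az': -0.046}
{'tx': 0.192, 'ty': 0.023, 'tz': -0.005, 'az': -0.047}
leg 8 rows
{'tx': 0.165, 'ty': -0.1, 'tz': 0.045, 'az': -0.034}
{'tx': 0.17, 'ty': -0.092, 'tz': 0.045, 'az': -0.034}
{'tx': 0.175, 'ty': -0.083, 'tz': 0.045, 'az': -0.035}
{'tx': 0.179, 'ty': -0.073, 'tz': 0.044, 'az': -0.034}
{'tx': 0.182, 'ty': -0.065, 'tz': 0.045, 'az': -0.034}
{'tx': 0.185, 'ty': -0.055, 'tz': 0.045, 'az': -0.034}
{'tx': 0.188, 'ty': -0.046, 'tz': 0.045, 'az': -0.035}
{'tx': 0.19, 'ty': -0.035, 'tz': 0.045, 'az': -0.034}
```

Emit:
{"fn": "arm_command", "kwargs": {
  "moves": [
    {"tx": 0.135,"ty": -0.138,"tz": -0.005,"az": -0.047,"gripper": 0},
    {"tx": 0.145,"ty": -0.128,"tz": -0.006,"az": -0.047,"gripper": 0},
    {"tx": 0.154,"ty": -0.117,"tz": -0.005,"az": -0.046,"gripper": 0},
    {"tx": 0.161,"ty": -0.107,"tz": -0.005,"az": -0.047,"gripper": 0},
    {"tx": 0.168,"ty": -0.095,"tz": -0.006,"az": -0.047,"gripper": 0},
    {"tx": 0.175,"ty": -0.083,"tz": -0.005,"az": -0.047,"gripper": 0},
    {"tx": 0.18,"ty": -0.07,"tz": -0.005,"az": -0.047,"gripper": 0}
  ]
}}

```text
invalid input at $.moves[0]: expected keys tx, ty, tz, ax, ay, az, gripper
```

Emit:
{"fn": "arm_command", "kwargs": {
  "moves": [
    {"tx": 0.184,"ty": -0.058,"tz": -0.006,"az": -0.046,"gripper": 0},
    {"tx": 0.188,"ty": -0.045,"tz": -0.005,"az": -0.047,"gripper": 0},
    {"tx": 0.191,"ty": -0.031,"tz": -0.006,"az": -0.047,"gripper": 0},
    {"tx": 0.192,"ty": -0.018,"tz": -0.005,"az": -0.047,"gripper": 0},
    {"tx": 0.194,"ty": -0.004,"tz": -0.006,"az": -0.047,"gripper": 0},
    {"tx": 0.193,"ty": 0.009,"tz": -0.006,"az": -0.046,"gripper": 0},
    {"tx": 0.192,"ty": 0.023,"tz": -0.005,"az": -0.047,"gripper": 0}
  ]
}}

```text
invalid input at $.moves[0]: expected keys tx, ty, tz, ax, ay, az, gripper
```

Emit:
{"fn": "arm_command", "kwargs": {
  "moves": [
    {"tx": 0.165,"ty": -0.1,"tz": 0.045,"az": -0.034,"gripper": 0},
    {"tx": 0.17,"ty": -0.092,"tz": 0.045,"az": -0.034,"gripper": 0},
    {"tx": 0.175,"ty": -0.083,"tz": 0.045,"az": -0.035,"gripper": -0.2},
    {"tx": 0.179,"ty": -0.073,"tz": 0.044,"az": -0.034,"gripper": -0.2},
    {"tx": 0.182,"ty": -0.065,"tz": 0.045,"az": -0.034,"gripper": -0.2},
    {"tx": 0.185,"ty": -0.055,"tz": 0.045,"az": -0.034,"gripper": -0.2},
    {"tx": 0.188,"ty": -0.046,"tz": 0.045,"az": -0.035,"gripper": -0.2},
    {"tx": 0.19,"ty": -0.035,"tz": 0.045,"az": -0.034,"gripper": -0.2},
    {"tx": 0,"gripper": -0.2}
  ]
}}

```text
invalid input at $.moves[0]: expected keys tx, ty, tz, ax, ay, az, gripper
```

Run:
```python
from h import *
from workcell import *
s=observe(); print(s['time_s'],s['position'],s['q'],s['opening'],s['contact_force'])
p,d=read_camera('top'); cv2.imwrite('pics/t1.png',p[140:340,180:430][...,::-1].repeat(3,0).repeat(3,1))
p,d=read_camera('wrist'); cv2.imwrite('pics/w1.png',p[...,::-1])
plan([([.4248,.3292,.068],R_pick(),.04)])
```

```text
0.1 [ 0.15362924 -0.63103083  0.23049417] [ 1.26621804  0.62924732  0.03845818  1.51824051 -0.02699349  0.99628016
 -0.01997439] 0.08507004269179709 [ 0.23428831 -0.23137877  0.47808048]
leg 26 rows
{'tx': 0.075, 'ty': -0.134, 'tz': 0.025, 'az': -0.036}
{'tx': 0.083, 'ty': -0.129, 'tz': 0.025, 'az': -0.035}
{'tx': 0.089, 'ty': -0.125, 'tz': 0.026, 'az': -0.036}
{'tx': 0.096, 'ty': -0.12, 'tz': 0.025, 'az': -0.036}
{'tx': 0.102, 'ty': -0.114, 'tz': 0.025, 'az': -0.036}
{'tx': 0.109, 'ty': -0.109, 'tz': 0.025, 'az': -0.035}
{'tx': 0.113, 'ty': -0.103, 'tz': 0.025, 'az': -0.036}
{'tx': 0.12, 'ty': -0.097, 'tz': 0.026, 'az': -0.036}
{'tx': 0.124, 'ty': -0.09, 'tz': 0.025, 'az': -0.035}
{'tx': 0.129, 'ty': -0.084, 'tz': 0.025, 'az': -0.036}
{'tx': 0.133, 'ty': -0.076, 'tz': 0.025, 'az': -0.036}
{'tx': 0.137, 'ty': -0.069, 'tz': 0.025, 'az': -0.036}
{'tx': 0.14, 'ty': -0.062, 'tz': 0.025, 'az': -0.035}
{'tx': 0.144, 'ty': -0.054, 'tz': 0.026, 'az': -0.036}
{'tx': 0.146, 'ty': -0.046, 'tz': 0.025, 'az': -0.036}
{'tx': 0.149, 'ty': -0.039, 'tz': 0.025, 'az': -0.036}
{'tx': 0.15, 'ty': -0.03, 'tz': 0.025, 'az': -0.035}
{'tx': 0.152, 'ty': -0.023, 'tz': 0.025, 'ay': -0.001, 'az': -0.036}
{'tx': 0.153, 'ty': -0.014, 'tz': 0.025, 'az': -0.036}
{'tx': 0.154, 'ty': -0.006, 'tz': 0.025, 'az': -0.035}
{'tx': 0.153, 'ty': 0.003, 'tz': 0.025, 'az': -0.036}
{'tx': 0.153, 'ty': 0.01, 'tz': 0.025, 'az': -0.036}
{'tx': 0.153, 'ty': 0.019, 'tz': 0.025, 'az': -0.036}
{'tx': 0.151, 'ty': 0.027, 'tz': 0.025, 'az': -0.035}
{'tx': 0.149, 'ty': 0.035, 'tz': 0.025, 'ax': -0.001, 'az': -0.036}
{'tx': 0.148, 'ty': 0.042, 'tz': 0.025, 'az': -0.036}
```

View pics/w1.png

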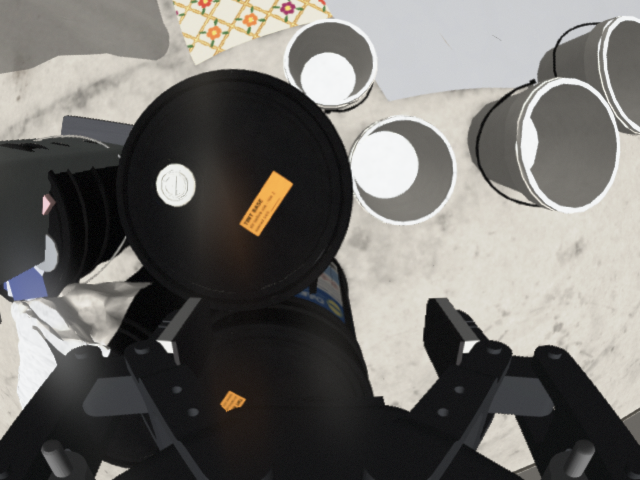

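The arm has not moved, because every row needs all seven keys. The wrist view shows only buckets on the floor, well below the path. I'm resending the same moves with full rows.

Emit:
{"fn": "arm_command", "kwargs": {
  "moves": [
    {"tx": 0.135,"ty": -0.138,"tz": -0.005,"ax": 0,"ay": 0,"az": -0.047,"gripper": 0},
    {"tx": 0.145,"ty": -0.128,"tz": -0.006,"ax": 0,"ay": 0,"az": -0.047,"gripper": 0},
    {"tx": 0.154,"ty": -0.117,"tz": -0.005,"ax": 0,"ay": 0,"az": -0.046,"gripper": 0},
    {"tx": 0.161,"ty": -0.107,"tz": -0.005,"ax": 0,"ay": 0,"az": -0.047,"gripper": 0},
    {"tx": 0.168,"ty": -0.095,"tz": -0.006,"ax": 0,"ay": 0,"az": -0.047,"gripper": 0},
    {"tx": 0.175,"ty": -0.083,"tz": -0.005,"ax": 0,"ay": 0,"az": -0.047,"gripper": 0},
    {"tx": 0.18,"ty": -0.07,"tz": -0.005,"ax": 0,"ay": 0,"az": -0.047,"gripper": 0}
  ]
}}

```text
time_s: 1.08
position: [0.3278, -0.3397, 0.2407]
tcp_rot: [0.934, 0.358, 0.0, 0.0]
contact_force: [0.4, 0.7, 0.7]
opening: 0.0424
grip_force: 0.0
```

Emit:
{"fn": "arm_command", "kwargs": {
  "moves": [
    {"tx": 0.184,"ty": -0.058,"tz": -0.006,"ax": 0,"ay": 0,"az": -0.046,"gripper": 0},
    {"tx": 0.188,"ty": -0.045,"tz": -0.005,"ax": 0,"ay": 0,"az": -0.047,"gripper": 0},
    {"tx": 0.191,"ty": -0.031,"tz": -0.006,"ax": 0,"ay": 0,"az": -0.047,"gripper": 0},
    {"tx": 0.192,"ty": -0.018,"tz": -0.005,"ax": 0,"ay": 0,"az": -0.047,"gripper": 0},
    {"tx": 0.194,"ty": -0.004,"tz": -0.006,"ax": 0,"ay": 0,"az": -0.047,"gripper": 0},
    {"tx": 0.193,"ty": 0.009,"tz": -0.006,"ax": 0,"ay": 0,"az": -0.046,"gripper": 0},
    {"tx": 0.192,"ty": 0.023,"tz": -0.005,"ax": 0,"ay": 0,"az": -0.047,"gripper": 0}
  ]
}}

```text
time_s: 1.95
position: [0.5008, -0.0492, 0.2504]
tcp_rot: [0.819, 0.574, 0.0, 0.0]
contact_force: [0.8, -1.4, 0.7]
opening: 0.043
grip_force: 0.0
```

Run:
```python
from h import *
from workcell import *
s=observe(); print(s['time_s'],s['position'],np.round(s['q'],2),s['opening'],s['contact_force'])
plan([([.4248,.3292,.16],R_pick())])
```

```text
1.95 [ 0.50084705 -0.04919459  0.25042563] [ 0.27  0.41 -0.32  1.89  0.17  0.87 -0.48] 0.04303401767469127 [ 0.78262456 -1.42855813  0.66547889]
leg 8 rows
{'tx': 0.165, 'ty': -0.1, 'tz': 0.045, 'az': -0.034}
{'tx': 0.17, 'ty': -0.092, 'tz': 0.045, 'az': -0.034}
{'tx': 0.174, 'ty': -0.083, 'tz': 0.045, 'az': -0.034}
{'tx': 0.178, 'ty': -0.074, 'tz': 0.046, 'az': -0.034}
{'tx': 0.182, 'ty': -0.064, 'tz': 0.045, 'az': -0.034}
{'tx': 0.185, 'ty': -0.056, 'tz': 0.045, 'az': -0.034}
{'tx': 0.188, 'ty': -0.045, 'tz': 0.045, 'az': -0.034}
{'tx': 0.189, 'ty': -0.037, 'tz': 0.045, 'az': -0.034}
```

Emit:
{"fn": "arm_command", "kwargs": {
  "moves": [
    {"tx": 0.165,"ty": -0.1,"tz": 0.045,"ax": 0,"ay": 0,"az": -0.034,"gripper": -0.1},
    {"tx": 0.17,"ty": -0.092,"tz": 0.045,"ax": 0,"ay": 0,"az": -0.034,"gripper": -0.1},
    {"tx": 0.174,"ty": -0.083,"tz": 0.045,"ax": 0,"ay": 0,"az": -0.034,"gripper": -0.1},
    {"tx": 0.178,"ty": -0.074,"tz": 0.046,"ax": 0,"ay": 0,"az": -0.034,"gripper": -0.1},
    {"tx": 0.182,"ty": -0.064,"tz": 0.045,"ax": 0,"ay": 0,"az": -0.034,"gripper": -0.1},
    {"tx": 0.185,"ty": -0.056,"tz": 0.045,"ax": 0,"ay": 0,"az": -0.034,"gripper": -0.1},
    {"tx": 0.188,"ty": -0.045,"tz": 0.045,"ax": 0,"ay": 0,"az": -0.034,"gripper": -0.1},
    {"tx": 0.189,"ty": -0.037,"tz": 0.045,"ax": 0,"ay": 0,"az": -0.034,"gripper": -0.1},
    {"tx": 0,"ty": 0,"tz": 0,"ax": 0,"ay": 0,"az": 0,"gripper": -0.1}
  ]
}}

```text
time_s: 3.08
position: [0.4226, 0.3327, 0.1594]
tcp_rot: [0.684, 0.73, 0.0, -0.002]
contact_force: [0.3, -0.2, -0.3]
opening: 0.0383
grip_force: 0.0
```

Run:
```python
from h import *
from workcell import *
s=observe(); print(s['time_s'],s['position'],np.round(s['q'],2),s['opening'],s['contact_force'])
c=get_calibration('wrist'); p,d=read_camera('wrist'); np.savez('w2.npz',p=p,d=d,**c); cv2.imwrite('pics/w2.png',p[...,::-1])
# plate tops by wrist cloud (fisheye)
v,u=np.mgrid[:480,:640]; x=(u-c['cx'])/c['fx']; y=(v-c['cy'])/c['fy']; r=np.hypot(x,y); k=np.tan(r)/np.maximum(r,1e-9)
P=np.stack([x*k*d,y*k*d,d],-1); W=(P-c['view'][:3,3])@c['view'][:3,:3]
m=mask(p,105,125)&(d>0)&(r<1.2)&(W[...,2]>.078)&(W[...,2]<.1)
n,l,st,ce=cv2.connectedComponentsWithStats(m.astype(np.uint8))
for i in range(1,n):
    if st[i,4]<100: continue
    w=W[l==i]*1000; rr=cv2.minAreaRect(w[:,:2].astype(np.float32)); print(ce[i].round(),st[i,4],np.round(rr[0],1),np.round(rr[1],1),round(rr[2],1),'z',np.percentile(w[:,2],[50,95]).round(1))
plan([([.4248,.3292,.068],R_pick(),.035)])
```

```text
3.075 [0.42255984 0.33269515 0.15942799] [-0.45  0.59 -0.4   1.9   0.33  0.72 -0.97] 0.0383491843019829 [ 0.307926   -0.16400884 -0.34487901]
[400. 255.] 1934 [475.2 333.7] [12.4 59.7] 3.4 z [88.9 90.1]
[321. 259.] 1755 [425.8 328.2] [11.  60.4] 3.5 z [89.1 90.2]
[472. 255.] 1944 [524.8 337.4] [13.  59.5] 2.5 z [88.8 90. ]
[533. 259.] 1728 [575.  337.3] [13.6 59.7] 3.4 z [88.6 90.1]
leg 3 rows
{'tx': -0.001, 'ty': 0.002, 'tz': 0.122}
{'ty': 0.001, 'tz': 0.122}
{'tx': -0.001, 'ty': 0.002, 'tz': 0.122, 'ax': -0.001, 'az': 0.001}
```

View pics/w2.png

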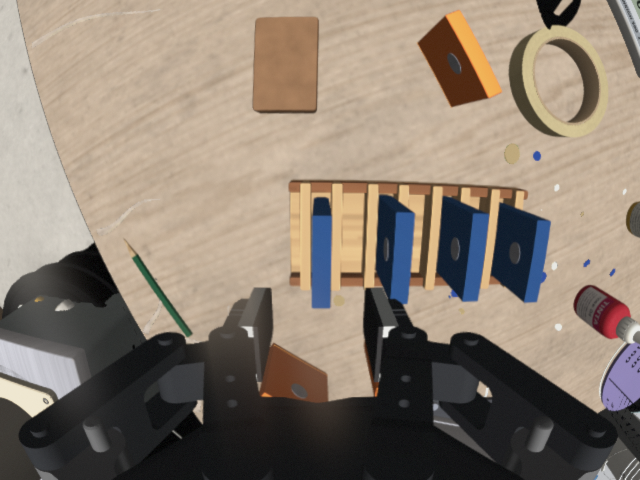

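The wrist view centres the first plate at (321,255) between the fingers, and its positions agree with the top camera to within 1 mm. Now I'll grasp it.

Emit:
{"fn": "arm_command", "kwargs": {
  "moves": [
    {"tx": -0.006,"ty": 0.004,"tz": 0.122,"ax": 0,"ay": 0,"az": 0,"gripper": -0.1},
    {"tx": -0.006,"ty": 0.004,"tz": 0.122,"ax": 0,"ay": 0,"az": 0,"gripper": -0.1},
    {"tx": -0.006,"ty": 0.004,"tz": 0.118,"ax": 0,"ay": 0,"az": 0,"gripper": -0.1},
    {"tx": 0,"ty": 0,"tz": 0,"ax": 0,"ay": 0,"az": 0,"gripper": -1},
    {"tx": 0,"ty": 0,"tz": 0,"ax": 0,"ay": 0,"az": 0,"gripper": -1},
    {"tx": 0,"ty": 0,"tz": 0,"ax": 0,"ay": 0,"az": 0,"gripper": -1},
    {"tx": 0,"ty": 0,"tz": 0,"ax": 0,"ay": 0,"az": 0,"gripper": -1}
  ]
}}

```text
time_s: 4.0
position: [0.428, 0.3235, 0.0703]
tcp_rot: [0.686, 0.727, 0.0, 0.0]
contact_force: [-2.5, -1.8, 0.3]
opening: 0.0106
grip_force: 60.1
```

Emit:
{"fn": "arm_command", "kwargs": {
  "moves": [
    {"tx": 0,"ty": 0,"tz": -0.12,"ax": 0,"ay": 0,"az": 0,"gripper": -1},
    {"tx": 0,"ty": 0,"tz": -0.2,"ax": 0,"ay": 0,"az": 0,"gripper": -1},
    {"tx": 0,"ty": 0,"tz": -0.2,"ax": 0,"ay": 0,"az": 0,"gripper": -1},
    {"tx": 0,"ty": 0,"tz": -0.2,"ax": 0,"ay": 0,"az": 0,"gripper": -1}
  ]
}}

```text
time_s: 4.5
position: [0.4287, 0.3243, 0.2521]
tcp_rot: [0.686, 0.727, 0.001, 0.0]
contact_force: [0.6, 0.0, -1.6]
opening: 0.0106
grip_force: 59.9
```

```bash
sed -i 's/EDGE=np.array.*/EDGE=np.array([.5315,.1034,.099])/' h.py
python3 - <<'E'
from h import *
from workcell import *
s=observe(); print(s['time_s'],s['position'],np.round(s['q'],2),s['opening'],s['contact_force'])
plan([(wp(.009,.166),R_in,.055)])
E
```

```text
4.5 [0.42870562 0.32426405 0.25213722] [-0.39  0.47 -0.46  1.8   0.26  0.93 -0.9 ] 0.010647088589385439 [ 0.60696731  0.01167892 -1.63369516]
leg 5 rows
{'tx': -0.18, 'ty': 0.06, 'tz': 0.051, 'ax': -0.035, 'ay': -0.003, 'az': 0.02}
{'tx': -0.177, 'ty': 0.063, 'tz': 0.055, 'ax': -0.034, 'ay': -0.003, 'az': 0.02}
{'tx': -0.175, 'ty': 0.065, 'tz': 0.059, 'ax': -0.035, 'ay': -0.003, 'az': 0.02}
{'tx': -0.173, 'ty': 0.067, 'tz': 0.063, 'ax': -0.034, 'ay': -0.003, 'az': 0.02}
{'tx': -0.171, 'ty': 0.069, 'tz': 0.068, 'ax': -0.035, 'ay': -0.002, 'az': 0.02}
```

Run:
```python
from h import *
plan([(wp(.009,.166,-.0047),R_in,.05)])
```

```text
leg 5 rows
{'tx': -0.183, 'ty': 0.06, 'tz': 0.051, 'ax': -0.035, 'ay': -0.003, 'az': 0.02}
{'tx': -0.181, 'ty': 0.062, 'tz': 0.055, 'ax': -0.034, 'ay': -0.003, 'az': 0.02}
{'tx': -0.179, 'ty': 0.064, 'tz': 0.059, 'ax': -0.035, 'ay': -0.003, 'az': 0.02}
{'tx': -0.177, 'ty': 0.067, 'tz': 0.063, 'ax': -0.034, 'ay': -0.003, 'az': 0.02}
{'tx': -0.175, 'ty': 0.069, 'tz': 0.068, 'ax': -0.035, 'ay': -0.002, 'az': 0.02}
```

Emit:
{"fn": "arm_command", "kwargs": {
  "moves": [
    {"tx": -0.183,"ty": 0.06,"tz": 0.051,"ax": -0.035,"ay": -0.003,"az": 0.02,"gripper": -1},
    {"tx": -0.181,"ty": 0.062,"tz": 0.055,"ax": -0.034,"ay": -0.003,"az": 0.02,"gripper": -1},
    {"tx": -0.179,"ty": 0.064,"tz": 0.059,"ax": -0.035,"ay": -0.003,"az": 0.02,"gripper": -1},
    {"tx": -0.177,"ty": 0.067,"tz": 0.063,"ax": -0.034,"ay": -0.003,"az": 0.02,"gripper": -1},
    {"tx": -0.175,"ty": 0.069,"tz": 0.068,"ax": -0.035,"ay": -0.002,"az": 0.02,"gripper": -1},
    {"tx": 0,"ty": 0,"tz": 0,"ax": 0,"ay": 0,"az": 0,"gripper": -1},
    {"tx": 0,"ty": 0,"tz": 0,"ax": 0,"ay": 0,"az": 0,"gripper": -1},
    {"tx": 0,"ty": 0,"tz": 0,"ax": 0,"ay": 0,"az": 0,"gripper": -1}
  ]
}}

```text
time_s: 5.5
position: [0.5163, 0.1012, 0.1866]
tcp_rot: [0.732, 0.669, 0.088, 0.096]
contact_force: [0.6, 0.9, -0.4]
opening: 0.0104
grip_force: 59.9
```

```bash
cat >> h.py <<'E'
def wcloud(d,c):
    v,u=np.mgrid[:480,:640]; x=(u-c['cx'])/c['fx']; y=(v-c['cy'])/c['fy']; r=np.hypot(x,y); k=np.tan(r)/np.maximum(r,1e-9)
    P=np.stack([x*k*d,y*k*d,d],-1); W=(P-c['view'][:3,3])@c['view'][:3,:3]; W[(d<=0)|(r>1.2)]=np.nan; return W
E
python3 - <<'E'
from h import *
from workcell import *
s=observe(); print(s['time_s'],to_w(s['position']),(Rn.from_quat(s['tcp_rot']).inv()*Rn.from_matrix(R_in)).as_rotvec(True).round(1),s['contact_force'])
c=get_calibration('wrist'); p,d=read_camera('wrist'); np.savez('w3.npz',p=p,d=d,**c); cv2.imwrite('pics/w3.png',p[...,::-1])
W=wcloud(d,c); L=(W-EDGE)@np.stack([XW,YW,ZW],1)*1000+[0,0,76]
near=(np.nan_to_num(np.abs(L[...,0]-20),nan=999)<80)&(np.nan_to_num(np.abs(L[...,1]),nan=999)<60)
for nm,m in [('yellow',mask(p,18,35,120)),('pink',mask(p,168,180,50)|mask(p,0,6,50)),('blue',mask(p,105,125))]:
    q=L[m&near]; print(nm,len(q)); 
    if len(q): print(np.percentile(q,[1,5,25,50,75,95,99],axis=0).round(1).T)
E
```

```text
5.5 [  8.28574805  -3.59857331 164.43859865] [-0.  -0.   0.1] [ 0.5793338   0.87558986 -0.44293027]
yellow 1636
[[ -9.6  -9.1  -7.2  -5.   -2.7  -0.2   3.1]
 [-28.6 -24.4  -5.5  15.5  30.9  42.8  44.4]
 [ 35.9  74.6  76.9  77.4  77.9  78.6 168.2]]
pink 6377
[[ 26.6  28.2  36.8  51.   63.9  74.4  76.8]
 [-30.6 -28.  -14.3   0.8  17.4  30.1  30.6]
 [ 38.2  47.1  61.3  70.5  71.2  72.   72.5]]
blue 5267
[[  3.9   4.4   6.7   9.7  12.4  14.7  15.3]
 [-26.  -22.4  -5.5  11.8  26.9  32.4  32.6]
 [116.9 145.1 182.9 183.5 184.  184.7 189.6]]
```

View pics/w3.png

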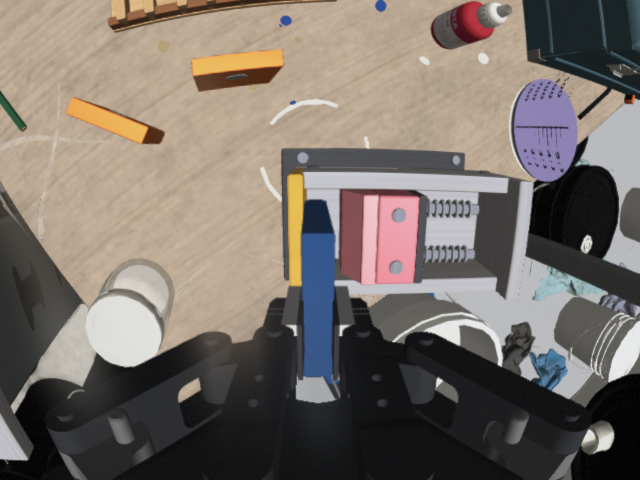

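The view confirms the plate (315,290) is just inside the yellow wall (295,230) and clear of the mould (380,237). Its centre is about 9.6 mm from the wall and about 2 mm off across the channel, so I'll shift it 2 mm and lower it.

Emit:
{"fn": "arm_command", "kwargs": {
  "moves": [
    {"tx": -0.008,"ty": 0,"tz": 0.08,"ax": 0,"ay": 0,"az": 0,"gripper": -1},
    {"tx": 0,"ty": 0,"tz": 0.08,"ax": 0,"ay": 0,"az": 0,"gripper": -1},
    {"tx": 0,"ty": 0,"tz": 0.06,"ax": 0,"ay": 0,"az": 0,"gripper": -1},
    {"tx": 0,"ty": 0,"tz": 0.06,"ax": 0,"ay": 0,"az": 0,"gripper": -1},
    {"tx": 0,"ty": 0,"tz": 0.04,"ax": 0,"ay": 0,"az": 0,"gripper": -1},
    {"tx": 0,"ty": 0,"tz": 0.012,"ax": 0,"ay": 0,"az": 0,"gripper": -1},
    {"tx": 0,"ty": 0,"tz": 0,"ax": 0,"ay": 0,"az": 0,"gripper": -1}
  ]
}}

```text
time_s: 6.42
position: [0.5369, 0.0958, 0.1057]
tcp_rot: [0.733, 0.668, 0.087, 0.096]
contact_force: [-0.5, -0.6, -1.1]
opening: 0.0109
grip_force: 59.9
```

Run:
```python
from h import *
from workcell import *
s=observe(); print(s['time_s'],to_w(s['position']),s['contact_force'],s['torque'])
```

```text
6.425 [ 7.6569547  -7.06445475 80.9260512 ] [-0.45435315 -0.59609623 -1.0807081 ] [ 0.07247522  0.334917   -0.01171629]
```

Emit:
{"fn": "arm_command", "kwargs": {
  "moves": [
    {"tx": 0,"ty": 0,"tz": 0,"ax": 0,"ay": 0,"az": 0,"gripper": -0.3},
    {"tx": 0,"ty": 0,"tz": 0,"ax": 0,"ay": 0,"az": 0,"gripper": -0.3},
    {"tx": 0,"ty": 0,"tz": 0,"ax": 0,"ay": 0,"az": 0,"gripper": -0.3},
    {"tx": 0,"ty": 0,"tz": -0.1,"ax": 0,"ay": 0,"az": 0,"gripper": -0.3},
    {"tx": 0,"ty": 0,"tz": -0.2,"ax": 0,"ay": 0,"az": 0,"gripper": -0.3},
    {"tx": 0,"ty": 0,"tz": -0.04,"ax": 0,"ay": 0,"az": 0,"gripper": -0.3},
    {"tx": 0,"ty": 0,"tz": 0,"ax": 0,"ay": 0,"az": 0,"gripper": -0.3}
  ]
}}

```text
time_s: 7.3
position: [0.5154, 0.0971, 0.1884]
tcp_rot: [0.733, 0.668, 0.088, 0.097]
contact_force: [-0.4, -0.5, -0.2]
opening: 0.0301
grip_force: 0.0
```

```bash
cat >> h.py <<'E'
def look(tag):
    from workcell import observe,get_calibration,read_camera
    s=observe(); print(s['time_s'],'tcp_w',to_w(s['position']).round(1),'pos',np.round(s['position'],4),s['contact_force'].round(1) if hasattr(s['contact_force'],'round') else s['contact_force'])
    c=get_calibration('wrist'); p,d=read_camera('wrist'); cv2.imwrite(f'pics/{tag}.png',p[...,::-1])
    W=wcloud(d,c); L=(W-EDGE)@np.stack([XW,YW,ZW],1)*1000+[0,0,76]
    near=(np.nan_to_num(np.abs(L[...,0]-20),nan=999)<80)&(np.nan_to_num(np.abs(L[...,1]),nan=999)<60)
    for nm,m in [('yellow',mask(p,18,35,120)),('pink',mask(p,168,180,50)|mask(p,0,6,50)),('blue',mask(p,105,125))]:
        q=L[m&near]
        if len(q):
            print(nm,len(q)); print(np.percentile(q,[1,5,25,50,75,95,99],axis=0).round(1).T)
            t=q[(q[:,2]>np.median(q[:,2])-3)&(q[:,2]<np.median(q[:,2])+3)]; print('  top x',np.percentile(t[:,0],[2,98]).round(1))
E
python3 - <<'E'
from h import *
look('w4')
plan([([.4755,.3337,.17],R_pick(),.05)])
E
```

```text
7.3 tcp_w [  8.3  -7.8 166.3] pos [0.5154 0.0971 0.1884] [-0.4 -0.5 -0.2]
yellow 2040
[[ -9.6  -9.1  -7.1  -4.6  -2.2  -0.3   0.3]
 [-43.8 -39.4 -19.4   4.4  26.3  41.5  44. ]
 [ 44.2  75.7  76.9  77.4  77.8  78.5  79.1]]
  top x [-9.5 -0.2]
pink 6391
[[ 26.6  28.3  37.1  50.7  63.8  74.3  76.7]
 [-30.8 -28.  -14.1   0.8  16.9  30.   30.6]
 [ 36.9  47.   61.7  70.5  71.2  72.   72.5]]
  top x [38.8 76.3]
blue 1732
[[  1.    1.5   3.6   6.6   9.2  11.7  11.8]
 [-30.2 -27.4 -13.3   3.   18.3  28.2  28.4]
 [ 30.5  63.5  80.9  81.4  81.9  82.6  83.1]]
  top x [ 1.  11.8]
leg 5 rows
{'tx': 0.186, 'ty': -0.051, 'tz': 0.001, 'ax': 0.035, 'ay': 0.003, 'az': -0.02}
{'tx': 0.187, 'ty': -0.045, 'tz': 0.003, 'ax': 0.034, 'ay': 0.003, 'az': -0.021}
{'tx': 0.188, 'ty': -0.039, 'tz': 0.007, 'ax': 0.035, 'ay': 0.003, 'az': -0.02}
{'tx': 0.19, 'ty': -0.033, 'tz': 0.01, 'ax': 0.034, 'ay': 0.003, 'az': -0.021}
{'tx': 0.19, 'ty': -0.027, 'tz': 0.012, 'ax': 0.035, 'ay': 0.003, 'az': -0.02}
```

Plate 1 is seated, with its top 4 mm above the wall and its face against it. Next is plate 2.

Emit:
{"fn": "arm_command", "kwargs": {
  "moves": [
    {"tx": 0.186,"ty": -0.051,"tz": 0.001,"ax": 0.035,"ay": 0.003,"az": -0.02,"gripper": -0.1},
    {"tx": 0.187,"ty": -0.045,"tz": 0.003,"ax": 0.034,"ay": 0.003,"az": -0.021,"gripper": -0.1},
    {"tx": 0.188,"ty": -0.039,"tz": 0.007,"ax": 0.035,"ay": 0.003,"az": -0.02,"gripper": -0.1},
    {"tx": 0.19,"ty": -0.033,"tz": 0.01,"ax": 0.034,"ay": 0.003,"az": -0.021,"gripper": -0.1},
    {"tx": 0.19,"ty": -0.027,"tz": 0.012,"ax": 0.035,"ay": 0.003,"az": -0.02,"gripper": -0.1},
    {"tx": 0,"ty": 0,"tz": 0,"ax": 0,"ay": 0,"az": 0,"gripper": -0.1},
    {"tx": 0,"ty": 0,"tz": 0,"ax": 0,"ay": 0,"az": 0,"gripper": -0.1},
    {"tx": 0,"ty": 0,"tz": 0,"ax": 0,"ay": 0,"az": 0,"gripper": -0.1}
  ]
}}

```text
time_s: 8.35
position: [0.4754, 0.3324, 0.1696]
tcp_rot: [0.685, 0.728, -0.001, 0.0]
contact_force: [0.7, -0.3, -0.4]
opening: 0.0385
grip_force: 0.0
```

Run:
```python
from h import *
from workcell import *
print(observe()['position'])
plan([([.4752,.3337,.068],R_pick(),.035)])
```

```text
[0.47540754 0.33239089 0.16962114]
leg 3 rows
{'tx': 0.002, 'tz': 0.135}
{'tx': 0.002, 'tz': 0.136, 'ay': 0.001}
{'tx': 0.002, 'tz': 0.135, 'az': -0.001}
```

Emit:
{"fn": "arm_command", "kwargs": {
  "moves": [
    {"tx": 0.002,"ty": 0,"tz": 0.135,"ax": 0,"ay": 0,"az": 0,"gripper": -0.1},
    {"tx": 0.002,"ty": 0,"tz": 0.135,"ax": 0,"ay": 0,"az": 0,"gripper": -0.1},
    {"tx": 0.002,"ty": 0,"tz": 0.135,"ax": 0,"ay": 0,"az": 0,"gripper": -0.1},
    {"tx": 0,"ty": 0,"tz": 0,"ax": 0,"ay": 0,"az": 0,"gripper": -0.1},
    {"tx": 0,"ty": 0,"tz": 0,"ax": 0,"ay": 0,"az": 0,"gripper": -1},
    {"tx": 0,"ty": 0,"tz": 0,"ax": 0,"ay": 0,"az": 0,"gripper": -1},
    {"tx": 0,"ty": 0,"tz": 0,"ax": 0,"ay": 0,"az": 0,"gripper": -1},
    {"tx": 0,"ty": 0,"tz": 0,"ax": 0,"ay": 0,"az": 0,"gripper": -1}
  ]
}}

```text
time_s: 9.35
position: [0.4759, 0.3364, 0.0708]
tcp_rot: [0.685, 0.729, 0.002, 0.0]
contact_force: [-1.1, -0.5, 7.8]
opening: 0.0108
grip_force: 59.7
```

Emit:
{"fn": "arm_command", "kwargs": {
  "moves": [
    {"tx": 0,"ty": 0,"tz": -0.12,"ax": 0,"ay": 0,"az": 0,"gripper": -1},
    {"tx": 0,"ty": 0,"tz": -0.2,"ax": 0,"ay": 0,"az": 0,"gripper": -1},
    {"tx": 0,"ty": 0,"tz": -0.2,"ax": 0,"ay": 0,"az": 0,"gripper": -1},
    {"tx": 0,"ty": 0,"tz": -0.2,"ax": 0,"ay": 0,"az": 0,"gripper": -1}
  ]
}}

```text
time_s: 9.85
position: [0.4752, 0.3353, 0.2513]
tcp_rot: [0.685, 0.729, 0.001, -0.0]
contact_force: [1.5, -0.4, -1.1]
opening: 0.0106
grip_force: 58.7
```

Run:
```python
from h import *
from workcell import *
s=observe();print(s['position'],s['opening'])
plan([(wp(.021,.166,0),R_in,.05)])
```

```text
[0.47515414 0.33533454 0.25129133] 0.010636721461430746
leg 5 rows
{'tx': -0.188, 'ty': 0.031, 'tz': 0.048, 'ax': -0.035, 'ay': -0.003, 'az': 0.02}
{'tx': -0.186, 'ty': 0.034, 'tz': 0.05, 'ax': -0.034, 'ay': -0.003, 'az': 0.021}
{'tx': -0.185, 'ty': 0.038, 'tz': 0.053, 'ax': -0.035, 'ay': -0.003, 'az': 0.02}
{'tx': -0.184, 'ty': 0.04, 'tz': 0.056, 'ax': -0.035, 'ay': -0.003, 'az': 0.021}
{'tx': -0.182, 'ty': 0.042, 'tz': 0.059, 'ax': -0.035, 'ay': -0.002, 'az': 0.02}
```

Emit:
{"fn": "arm_command", "kwargs": {
  "moves": [
    {"tx": -0.188,"ty": 0.031,"tz": 0.048,"ax": -0.035,"ay": -0.003,"az": 0.02,"gripper": -1},
    {"tx": -0.186,"ty": 0.034,"tz": 0.05,"ax": -0.034,"ay": -0.003,"az": 0.021,"gripper": -1},
    {"tx": -0.185,"ty": 0.038,"tz": 0.053,"ax": -0.035,"ay": -0.003,"az": 0.02,"gripper": -1},
    {"tx": -0.184,"ty": 0.04,"tz": 0.056,"ax": -0.035,"ay": -0.003,"az": 0.021,"gripper": -1},
    {"tx": -0.182,"ty": 0.042,"tz": 0.059,"ax": -0.035,"ay": -0.002,"az": 0.02,"gripper": -1},
    {"tx": 0,"ty": 0,"tz": 0,"ax": 0,"ay": 0,"az": 0,"gripper": -1},
    {"tx": 0,"ty": 0,"tz": 0,"ax": 0,"ay": 0,"az": 0,"gripper": -1},
    {"tx": 0,"ty": 0,"tz": 0,"ax": 0,"ay": 0,"az": 0,"gripper": -1}
  ]
}}

```text
time_s: 10.85
position: [0.5289, 0.1057, 0.1898]
tcp_rot: [0.732, 0.669, 0.089, 0.096]
contact_force: [0.4, 0.6, -0.8]
opening: 0.0106
grip_force: 58.8
```

Run:
```python
from h import *
look('w5')
```

```text
10.85 tcp_w [ 20.8   2.1 164.4] pos [0.5289 0.1057 0.1898] [ 0.4  0.6 -0.8]
yellow 1764
[[ -9.4  -8.9  -6.8  -4.3  -2.   -0.    4.7]
 [-31.4 -27.6  -9.1  10.6  29.6  42.5  44.2]
 [ 51.3  70.9  76.8  77.4  77.9  78.6 171. ]]
  top x [-9.2 -0.2]
pink 5592
[[ 28.1  32.9  41.4  54.2  66.2  74.7  76.9]
 [-30.2 -26.9 -12.2   3.3  19.7  30.2  30.6]
 [ 46.7  53.4  68.4  70.7  71.3  72.   72.6]]
  top x [39.4 76.5]
blue 6756
[[  1.5   3.5  16.3  20.2  23.9  27.   27.6]
 [-28.4 -23.5  -6.8  11.2  25.5  29.6  29.8]
 [ 46.   80.5 118.2 181.8 182.5 183.3 188.5]]
  top x [16.5 27.5]
```

Plate 2 is lined up, spanning 16 to 27 mm between plate 1 and the mould. I'm lowering it now.

Emit:
{"fn": "arm_command", "kwargs": {
  "moves": [
    {"tx": 0.004,"ty": -0.004,"tz": 0.08,"ax": 0,"ay": 0,"az": 0,"gripper": -1},
    {"tx": 0,"ty": 0,"tz": 0.08,"ax": 0,"ay": 0,"az": 0,"gripper": -1},
    {"tx": 0,"ty": 0,"tz": 0.06,"ax": 0,"ay": 0,"az": 0,"gripper": -1},
    {"tx": 0,"ty": 0,"tz": 0.06,"ax": 0,"ay": 0,"az": 0,"gripper": -1},
    {"tx": 0,"ty": 0,"tz": 0.04,"ax": 0,"ay": 0,"az": 0,"gripper": -1},
    {"tx": 0,"ty": 0,"tz": 0,"ax": 0,"ay": 0,"az": 0,"gripper": -1}
  ]
}}

```text
time_s: 11.65
position: [0.548, 0.1037, 0.1111]
tcp_rot: [0.732, 0.668, 0.088, 0.096]
contact_force: [-0.4, -0.5, -0.3]
opening: 0.0107
grip_force: 58.9
```

Run:
```python
from h import *
from workcell import *
s=observe(); print(s['time_s'],to_w(s['position']),s['contact_force'],s['torque'])
```

```text
11.65 [18.93737704  1.80942458 83.43937365] [-0.39596307 -0.4796667  -0.29151435] [-0.00190889  0.35391533 -0.02957315]
```

Emit:
{"fn": "arm_command", "kwargs": {
  "moves": [
    {"tx": 0,"ty": 0,"tz": 0,"ax": 0,"ay": 0,"az": 0,"gripper": -0.3},
    {"tx": 0,"ty": 0,"tz": 0,"ax": 0,"ay": 0,"az": 0,"gripper": -0.3},
    {"tx": 0,"ty": 0,"tz": 0,"ax": 0,"ay": 0,"az": 0,"gripper": -0.3},
    {"tx": 0,"ty": 0,"tz": -0.1,"ax": 0,"ay": 0,"az": 0,"gripper": -0.3},
    {"tx": 0,"ty": 0,"tz": -0.2,"ax": 0,"ay": 0,"az": 0,"gripper": -0.3},
    {"tx": 0,"ty": 0,"tz": -0.04,"ax": 0,"ay": 0,"az": 0,"gripper": -0.3},
    {"tx": 0,"ty": 0,"tz": 0,"ax": 0,"ay": 0,"az": 0,"gripper": -0.3}
  ]
}}

```text
time_s: 12.52
position: [0.5266, 0.1048, 0.1944]
tcp_rot: [0.733, 0.668, 0.089, 0.097]
contact_force: [0.4, 0.4, -0.8]
opening: 0.0297
grip_force: 0.0
```

Run:
```python
from h import *
look('w6')
plan([([.525,.3365,.17],R_pick(),.05)])
```

```text
12.525 tcp_w [ 19.8   0.9 169.4] pos [0.5266 0.1048 0.1944] [ 0.4  0.4 -0.8]
yellow 1764
[[-2.130e+01 -9.100e+00 -6.700e+00 -4.100e+00 -1.700e+00 -1.000e-01
   6.300e+00]
 [-4.240e+01 -3.330e+01 -1.120e+01  9.200e+00  2.880e+01  4.190e+01
   4.410e+01]
 [-1.430e+01  6.610e+01  7.670e+01  7.730e+01  7.780e+01  7.870e+01
   1.734e+02]]
  top x [-9.2 -0.2]
pink 6121
[[ 27.   29.1  38.4  51.3  64.5  74.5  76.8]
 [-30.4 -27.6 -13.5   1.5  17.6  30.1  30.7]
 [ 41.7  49.2  64.   70.6  71.3  72.   72.7]]
  top x [39.4 76.5]
blue 3434
[[  1.1   2.1   6.7  12.4  18.3  22.9  23.6]
 [-29.8 -26.7 -12.9   3.7  19.3  28.7  29.8]
 [ 40.5  62.5  80.9  81.5  81.9  82.6  83.1]]
  top x [ 1.3 23.5]
leg 5 rows
{'tx': 0.185, 'ty': -0.022, 'tz': 0.013, 'ax': 0.035, 'ay': 0.003, 'az': -0.02}
{'tx': 0.185, 'ty': -0.017, 'tz': 0.016, 'ax': 0.035, 'ay': 0.002, 'az': -0.021}
{'tx': 0.185, 'ty': -0.009, 'tz': 0.016, 'ax': 0.034, 'ay': 0.003, 'az': -0.02}
{'tx': 0.186, 'ty': -0.003, 'tz': 0.017, 'ax': 0.035, 'ay': 0.003, 'az': -0.021}
{'tx': 0.186, 'ty': 0.004, 'tz': 0.019, 'ax': 0.035, 'ay': 0.003, 'az': -0.02}
```

Plates 1 and 2 are both down and loose, filling 0 to 24 mm. The mould hasn't moved and about 3 mm is still open, so a third plate is needed.

Emit:
{"fn": "arm_command", "kwargs": {
  "moves": [
    {"tx": 0.185,"ty": -0.022,"tz": 0.013,"ax": 0.035,"ay": 0.003,"az": -0.02,"gripper": -0.1},
    {"tx": 0.185,"ty": -0.017,"tz": 0.016,"ax": 0.035,"ay": 0.002,"az": -0.021,"gripper": -0.1},
    {"tx": 0.185,"ty": -0.009,"tz": 0.016,"ax": 0.034,"ay": 0.003,"az": -0.02,"gripper": -0.1},
    {"tx": 0.186,"ty": -0.003,"tz": 0.017,"ax": 0.035,"ay": 0.003,"az": -0.021,"gripper": -0.1},
    {"tx": 0.186,"ty": 0.004,"tz": 0.019,"ax": 0.035,"ay": 0.003,"az": -0.02,"gripper": -0.1},
    {"tx": 0,"ty": 0,"tz": 0,"ax": 0,"ay": 0,"az": 0,"gripper": -0.1},
    {"tx": 0,"ty": 0,"tz": 0,"ax": 0,"ay": 0,"az": 0,"gripper": -0.1},
    {"tx": 0,"ty": 0,"tz": 0,"ax": 0,"ay": 0,"az": 0,"gripper": -0.1}
  ]
}}

```text
time_s: 13.58
position: [0.5249, 0.3354, 0.1696]
tcp_rot: [0.685, 0.728, -0.001, 0.0]
contact_force: [0.0, 0.0, 0.4]
opening: 0.0384
grip_force: 0.0
```

Run:
```python
from h import *
from workcell import *
print(observe()['position'])
plan([([.5248,.3370,.068],R_pick(),.035)])
```

```text
[0.52488011 0.33542178 0.16963162]
leg 3 rows
{'tx': 0.002, 'tz': 0.136}
{'tx': 0.003, 'tz': 0.135, 'ay': 0.001}
{'tx': 0.002, 'tz': 0.136}
```

Emit:
{"fn": "arm_command", "kwargs": {
  "moves": [
    {"tx": 0.001,"ty": 0,"tz": 0.135,"ax": 0,"ay": 0,"az": 0,"gripper": -0.1},
    {"tx": 0.001,"ty": 0,"tz": 0.135,"ax": 0,"ay": 0,"az": 0,"gripper": -0.1},
    {"tx": 0.001,"ty": 0,"tz": 0.135,"ax": 0,"ay": 0,"az": 0,"gripper": -0.1},
    {"tx": 0,"ty": 0,"tz": 0,"ax": 0,"ay": 0,"az": 0,"gripper": -0.1},
    {"tx": 0,"ty": 0,"tz": 0,"ax": 0,"ay": 0,"az": 0,"gripper": -1},
    {"tx": 0,"ty": 0,"tz": 0,"ax": 0,"ay": 0,"az": 0,"gripper": -1},
    {"tx": 0,"ty": 0,"tz": 0,"ax": 0,"ay": 0,"az": 0,"gripper": -1},
    {"tx": 0,"ty": 0,"tz": 0,"ax": 0,"ay": 0,"az": 0,"gripper": -1}
  ]
}}

```text
time_s: 14.58
position: [0.5256, 0.3387, 0.071]
tcp_rot: [0.685, 0.729, 0.002, 0.0]
contact_force: [-1.2, -0.9, 6.3]
opening: 0.0104
grip_force: 60.0
```

Emit:
{"fn": "arm_command", "kwargs": {
  "moves": [
    {"tx": 0,"ty": 0,"tz": -0.12,"ax": 0,"ay": 0,"az": 0,"gripper": -1},
    {"tx": 0,"ty": 0,"tz": -0.2,"ax": 0,"ay": 0,"az": 0,"gripper": -1},
    {"tx": 0,"ty": 0,"tz": -0.2,"ax": 0,"ay": 0,"az": 0,"gripper": -1},
    {"tx": 0,"ty": 0,"tz": -0.2,"ax": 0,"ay": 0,"az": 0,"gripper": -1}
  ]
}}

```text
time_s: 15.08
position: [0.5247, 0.3377, 0.2512]
tcp_rot: [0.685, 0.729, 0.001, -0.0]
contact_force: [1.0, 0.7, -1.2]
opening: 0.0107
grip_force: 58.9
```

Run:
```python
from h import *
from workcell import *
s=observe();print(s['position'],s['opening'])
plan([(wp(.0315,.168,0),R_in,.05)])
```

```text
[0.52473806 0.33766869 0.25123926] 0.010680496916590516
leg 5 rows
{'tx': -0.188, 'ty': -0.001, 'tz': 0.044, 'ax': -0.035, 'ay': -0.003, 'az': 0.02}
{'tx': -0.188, 'ty': 0.002, 'tz': 0.045, 'ax': -0.034, 'ay': -0.003, 'az': 0.021}
{'tx': -0.188, 'ty': 0.006, 'tz': 0.046, 'ax': -0.035, 'ay': -0.003, 'az': 0.02}
{'tx': -0.187, 'ty': 0.009, 'tz': 0.047, 'ax': -0.035, 'ay': -0.002, 'az': 0.021}
{'tx': -0.187, 'ty': 0.013, 'tz': 0.048, 'ax': -0.035, 'ay': -0.003, 'az': 0.02}
```

Emit:
{"fn": "arm_command", "kwargs": {
  "moves": [
    {"tx": -0.188,"ty": -0.001,"tz": 0.044,"ax": -0.035,"ay": -0.003,"az": 0.02,"gripper": -1},
    {"tx": -0.188,"ty": 0.002,"tz": 0.045,"ax": -0.034,"ay": -0.003,"az": 0.021,"gripper": -1},
    {"tx": -0.188,"ty": 0.006,"tz": 0.046,"ax": -0.035,"ay": -0.003,"az": 0.02,"gripper": -1},
    {"tx": -0.187,"ty": 0.009,"tz": 0.047,"ax": -0.035,"ay": -0.002,"az": 0.021,"gripper": -1},
    {"tx": -0.187,"ty": 0.013,"tz": 0.048,"ax": -0.035,"ay": -0.003,"az": 0.02,"gripper": -1},
    {"tx": 0,"ty": 0,"tz": 0,"ax": 0,"ay": 0,"az": 0,"gripper": -1},
    {"tx": 0,"ty": 0,"tz": 0,"ax": 0,"ay": 0,"az": 0,"gripper": -1},
    {"tx": 0,"ty": 0,"tz": 0,"ax": 0,"ay": 0,"az": 0,"gripper": -1}
  ]
}}

```text
time_s: 16.08
position: [0.5387, 0.1047, 0.1946]
tcp_rot: [0.732, 0.669, 0.089, 0.096]
contact_force: [-0.0, 0.8, -0.9]
opening: 0.0103
grip_force: 59.0
```

Run:
```python
from h import *
look('w7')
```

```text
16.075 tcp_w [ 31.5   1.9 166.5] pos [0.5387 0.1047 0.1946] [-0.   0.8 -0.9]
yellow 1873
[[ -9.2  -8.8  -6.8  -4.4  -2.1   0.1   0.4]
 [-43.  -38.1 -16.8   8.2  29.4  42.7  44.3]
 [ 40.4  67.8  76.8  77.4  77.9  78.5  79.2]]
  top x [-9.1 -0.3]
pink 4310
[[ 29.   37.2  51.1  59.   69.   75.4  77. ]
 [-30.  -26.7 -10.9   5.8  23.5  30.4  30.7]
 [ 45.6  53.1  70.2  70.9  71.4  72.1  72.7]]
  top x [41.8 76.6]
blue 8363
[[  1.6   3.9  15.4  29.2  33.8  37.6  38.3]
 [-28.5 -24.2  -7.9   9.9  24.7  30.5  30.7]
 [ 48.   80.1  81.7 182.2 184.3 185.2 188. ]]
  top x [27.2 38.3]
```

Plate 3 is above the remaining slot. I'll lower it in stages and watch the force.

Emit:
{"fn": "arm_command", "kwargs": {
  "moves": [
    {"tx": 0,"ty": -0.003,"tz": 0.08,"ax": 0,"ay": 0,"az": 0,"gripper": -1},
    {"tx": 0,"ty": 0,"tz": 0.06,"ax": 0,"ay": 0,"az": 0,"gripper": -1},
    {"tx": 0,"ty": 0,"tz": 0.04,"ax": 0,"ay": 0,"az": 0,"gripper": -1},
    {"tx": 0,"ty": 0,"tz": 0.02,"ax": 0,"ay": 0,"az": 0,"gripper": -1},
    {"tx": 0,"ty": 0,"tz": 0.02,"ax": 0,"ay": 0,"az": 0,"gripper": -1}
  ]
}}

```text
time_s: 16.75
position: [0.5512, 0.1025, 0.1412]
tcp_rot: [0.732, 0.668, 0.088, 0.097]
contact_force: [-6.9, -0.6, 12.1]
opening: 0.0108
grip_force: 61.1
```

Emit:
{"fn": "arm_command", "kwargs": {
  "moves": [
    {"tx": 0,"ty": 0,"tz": 0.02,"ax": 0,"ay": 0,"az": 0,"gripper": -1},
    {"tx": 0,"ty": 0,"tz": 0.02,"ax": 0,"ay": 0,"az": 0,"gripper": -1},
    {"tx": 0,"ty": 0,"tz": 0.02,"ax": 0,"ay": 0,"az": 0,"gripper": -1}
  ]
}}

```text
time_s: 17.12
position: [0.5551, 0.1023, 0.1267]
tcp_rot: [0.732, 0.669, 0.088, 0.096]
contact_force: [-3.6, 0.8, 7.6]
opening: 0.0106
grip_force: 60.3
```

Run:
```python
from h import *
from workcell import *
s=observe(); print(s['time_s'],to_w(s['position']),'Fw',[np.dot(s['contact_force'],v).round(1) for v in (XW,YW,ZW)],s['torque'])
```

```text
17.125 [29.92711237  1.12706885 96.65566973] Fw [np.float64(-1.5), np.float64(0.5), np.float64(8.3)] [0.16448047 0.97812553 0.05138734]
```

The plate drags with about 8 N as it wedges in. I'm continuing down until the fingertips near the tops of the other plates.

Emit:
{"fn": "arm_command", "kwargs": {
  "moves": [
    {"tx": 0,"ty": 0,"tz": 0.02,"ax": 0,"ay": 0,"az": 0,"gripper": -1},
    {"tx": 0,"ty": 0,"tz": 0.02,"ax": 0,"ay": 0,"az": 0,"gripper": -1},
    {"tx": 0,"ty": 0,"tz": 0.008,"ax": 0,"ay": 0,"az": 0,"gripper": -1},
    {"tx": 0,"ty": 0,"tz": 0,"ax": 0,"ay": 0,"az": 0,"gripper": -1}
  ]
}}

```text
time_s: 17.62
position: [0.5581, 0.1019, 0.1146]
tcp_rot: [0.732, 0.669, 0.088, 0.096]
contact_force: [-2.5, 1.4, 2.9]
opening: 0.0105
grip_force: 59.6
```

Run:
```python
from h import *
from workcell import *
s=observe(); print(s['time_s'],'Fw',[np.dot(s['contact_force'],v).round(1) for v in (XW,YW,ZW)],s['torque'])
look('w8')
```

```text
17.625 Fw [np.float64(-1.8), np.float64(1.1), np.float64(3.5)] [0.11294068 0.77022423 0.02599433]
17.625 tcp_w [29.8  1.  84.2] pos [0.5581 0.1019 0.1146] [-2.5  1.4  2.9]
yellow 3100
[[ -9.1  -8.6  -6.5  -4.1  -1.7   0.1   0.3]
 [-20.8 -16.9   1.1  20.5  34.2  43.3  44.1]
 [ 31.1  60.9  76.8  77.3  77.8  78.4  78.9]]
  top x [-9.  0.]
pink 9246
[[ 38.8  41.6  52.   64.5  75.6  84.   86.3]
 [-22.3 -15.2  -0.6  10.9  24.2  30.4  30.6]
 [ 47.5  52.4  67.1  70.7  71.3  72.1 109. ]]
  top x [49.  85.7]
blue 9335
[[  1.9   3.7  12.9  26.1  31.5  35.7  36.5]
 [-28.  -21.3   1.8  15.2  26.3  29.6  29.8]
 [ 44.9  57.6  81.2  82.7 102.  102.9 108. ]]
  top x [ 1.8 28.3]
```

Plate 3's top is at about 101 mm, so it has about 21 mm to go. The mould has yielded about 9 mm. I'll release, rise, shut the fingers and push down from above.

Emit:
{"fn": "arm_command", "kwargs": {
  "moves": [
    {"tx": 0,"ty": 0,"tz": 0,"ax": 0,"ay": 0,"az": 0,"gripper": -0.3},
    {"tx": 0,"ty": 0,"tz": 0,"ax": 0,"ay": 0,"az": 0,"gripper": -0.3},
    {"tx": 0,"ty": 0,"tz": 0,"ax": 0,"ay": 0,"az": 0,"gripper": -0.3},
    {"tx": 0,"ty": 0,"tz": -0.08,"ax": 0,"ay": 0,"az": 0,"gripper": -0.3},
    {"tx": 0,"ty": 0,"tz": -0.08,"ax": 0,"ay": 0,"az": 0,"gripper": -0.3},
    {"tx": 0,"ty": 0.002,"tz": 0,"ax": 0,"ay": 0,"az": 0,"gripper": -1},
    {"tx": 0,"ty": 0,"tz": 0,"ax": 0,"ay": 0,"az": 0,"gripper": -1},
    {"tx": 0,"ty": 0,"tz": 0,"ax": 0,"ay": 0,"az": 0,"gripper": -1},
    {"tx": 0,"ty": 0,"tz": 0,"ax": 0,"ay": 0,"az": 0,"gripper": -1}
  ]
}}

```text
time_s: 18.8
position: [0.5485, 0.102, 0.1527]
tcp_rot: [0.733, 0.668, 0.088, 0.096]
contact_force: [-0.1, 0.2, -1.9]
opening: 0.0002
grip_force: 0.0
```

Run:
```python
from h import *
look('w9')
```

```text
18.8 tcp_w [3.030e+01 1.000e-01 1.234e+02] pos [0.5485 0.102  0.1527] [-0.1  0.2 -1.9]
yellow 2658
[[ -9.1  -8.6  -6.6  -4.2  -1.8   0.1   0.3]
 [-43.5 -39.7 -17.3   8.1  29.8  42.2  44. ]
 [ 56.1  67.8  76.8  77.3  77.8  78.4  78.9]]
  top x [-9. -0.]
pink 8111
[[ 38.1  40.3  49.3  62.3  74.7  83.8  86.1]
 [-30.  -26.  -10.9   3.6  19.7  30.2  30.6]
 [ 47.3  51.9  66.1  70.7  71.3  72.   72.8]]
  top x [48.6 85.6]
blue 6364
[[  1.3   2.6   8.4  16.9  26.7  34.1  35.6]
 [-28.4 -19.5   0.4  12.8  24.8  29.5  29.8]
 [ 43.9  59.4  81.   81.7  98.3 102.6 103.4]]
  top x [ 1.4 23.5]
```

View pics/w9.png

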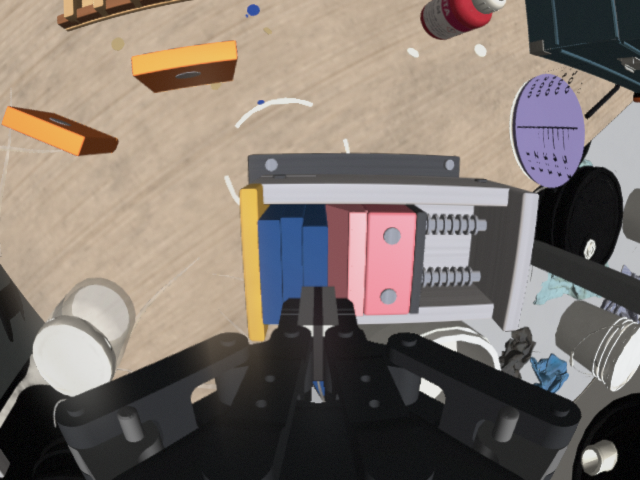

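Plate 3 (315,250) stands proud between plate 2 and the mould, and the shut fingertips at (317,300) are above it. I'm pushing down now.

Emit:
{"fn": "arm_command", "kwargs": {
  "moves": [
    {"tx": 0,"ty": 0,"tz": 0.06,"ax": 0,"ay": 0,"az": 0,"gripper": -1},
    {"tx": 0,"ty": 0,"tz": 0.02,"ax": 0,"ay": 0,"az": 0,"gripper": -1},
    {"tx": 0,"ty": 0,"tz": 0.02,"ax": 0,"ay": 0,"az": 0,"gripper": -1},
    {"tx": 0,"ty": 0,"tz": 0.02,"ax": 0,"ay": 0,"az": 0,"gripper": -1}
  ]
}}

```text
time_s: 19.35
position: [0.556, 0.1016, 0.1242]
tcp_rot: [0.732, 0.668, 0.088, 0.096]
contact_force: [-4.0, 0.0, 6.4]
opening: 0.0001
grip_force: 3.9
```

Emit:
{"fn": "arm_command", "kwargs": {
  "moves": [
    {"tx": 0,"ty": 0,"tz": 0.015,"ax": 0,"ay": 0,"az": 0,"gripper": -1},
    {"tx": 0,"ty": 0,"tz": 0.015,"ax": 0,"ay": 0,"az": 0,"gripper": -1},
    {"tx": 0,"ty": 0,"tz": 0.012,"ax": 0,"ay": 0,"az": 0,"gripper": -1}
  ]
}}

```text
time_s: 19.73
position: [0.5585, 0.1014, 0.1142]
tcp_rot: [0.732, 0.668, 0.088, 0.096]
contact_force: [-4.8, 0.6, 6.6]
opening: 0.0001
grip_force: 3.9
```

Run:
```python
from h import *
from workcell import *
s=observe(); print(s['time_s'],to_w(s['position']),'Fw',[np.dot(s['contact_force'],v).round(1) for v in (XW,YW,ZW)],s['torque'])
```

```text
19.725 [30.11214813  0.51023641 83.63461892] Fw [np.float64(-3.0), np.float64(0.1), np.float64(7.6)] [0.00494546 0.79203794 0.03015639]
```

Emit:
{"fn": "arm_command", "kwargs": {
  "moves": [
    {"tx": 0,"ty": 0,"tz": 0.008,"ax": 0,"ay": 0,"az": 0,"gripper": -1},
    {"tx": 0,"ty": 0,"tz": 0.006,"ax": 0,"ay": 0,"az": 0,"gripper": -1},
    {"tx": 0,"ty": 0,"tz": 0.004,"ax": 0,"ay": 0,"az": 0,"gripper": -1}
  ]
}}

```text
time_s: 20.1
position: [0.5597, 0.1012, 0.1113]
tcp_rot: [0.732, 0.668, 0.088, 0.097]
contact_force: [-12.6, -1.4, 29.0]
opening: 0.0003
grip_force: 15.9
```

Run:
```python
from h import *
from workcell import *
s=observe(); print(s['time_s'],to_w(s['position']),'Fw',[np.dot(s['contact_force'],v).round(1) for v in (XW,YW,ZW)],s['torque'])
```

```text
20.1 [30.51580643  0.46361854 80.60535516] Fw [np.float64(-4.5), np.float64(-2.5), np.float64(31.2)] [-0.3303319   1.37037031 -0.14705501]
```

The force rose to 31 N at 80.6 mm, so the plate has bottomed out. I'll back off and check.

Emit:
{"fn": "arm_command", "kwargs": {
  "moves": [
    {"tx": 0,"ty": 0,"tz": -0.08,"ax": 0,"ay": 0,"az": 0,"gripper": -1},
    {"tx": 0,"ty": 0,"tz": -0.2,"ax": 0,"ay": 0,"az": 0,"gripper": -1},
    {"tx": 0,"ty": 0,"tz": -0.15,"ax": 0,"ay": 0,"az": 0,"gripper": -1},
    {"tx": 0,"ty": 0,"tz": 0,"ax": 0,"ay": 0,"az": 0,"gripper": -1},
    {"tx": 0,"ty": 0,"tz": 0,"ax": 0,"ay": 0,"az": 0,"gripper": -1}
  ]
}}

```text
time_s: 20.72
position: [0.5324, 0.1029, 0.213]
tcp_rot: [0.733, 0.668, 0.087, 0.096]
contact_force: [0.1, 0.2, -0.3]
opening: -0.0001
grip_force: 0.0
```

Run:
```python
from h import *
from workcell import *
look('w10')
c=get_calibration('wrist'); p,d=read_camera('wrist'); W=wcloud(d,c); L=(W-EDGE)@np.stack([XW,YW,ZW],1)*1000+[0,0,76]
b=mask(p,105,125)
for lo in (2,14,26): q=L[b&(L[...,0]>lo)&(L[...,0]<lo+8)&(np.abs(L[...,1])<32)&(L[...,2]>70)]; print(lo,len(q),np.percentile(q[:,2],[5,50,95]).round(1),np.percentile(q[:,1],[2,98]).round(1))
t,_=read_camera('top'); s,_=read_camera('scene'); cv2.imwrite('pics/fin.png',np.hstack([cv2.resize(t[130:330,190:440],(400,400)),cv2.resize(s[130:380,190:440],(400,400))])[...,::-1])
```

```text
20.725 tcp_w [ 30.4  -0.4 185.9] pos [0.5324 0.1029 0.213 ] [ 0.1  0.2 -0.3]
yellow 1667
[[ -9.3  -8.8  -6.8  -4.3  -1.9  -0.1   0.2]
 [-43.7 -39.9 -19.4   5.   28.3  41.6  44. ]
 [ 55.7  69.2  76.8  77.4  77.8  78.5  79. ]]
  top x [-9.2 -0.3]
pink 5124
[[ 37.4  39.5  47.9  62.4  75.   84.1  86.2]
 [-30.5 -27.9 -14.4   0.9  17.8  30.1  30.5]
 [ 42.9  49.8  64.5  70.6  71.2  72.   72.6]]
  top x [48.2 85.9]
blue 4495
[[  1.3   2.7   9.6  18.4  27.1  34.   35.4]
 [-29.5 -26.5 -12.8   3.3  18.8  29.3  29.9]
 [ 44.7  68.3  80.9  81.4  81.9  82.6  83. ]]
  top x [ 1.7 35.3]
2 975 [80.2 81.5 82.6] [-29.6  28.3]
14 984 [80.3 81.5 82.6] [-28.1  29.5]
26 966 [80.3 81.6 82.7] [-27.6  30. ]
```

View pics/fin.png

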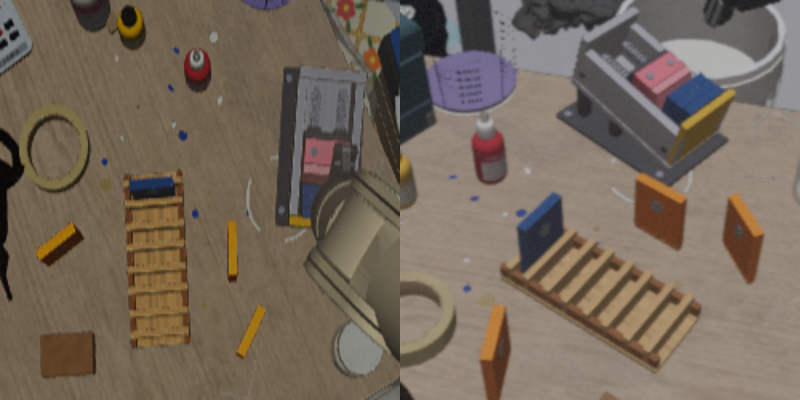

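The picture shows three plates flush between the wall and the mould. All three tops stand about 4 mm above the wall, and the mould has been pushed back about 9 mm. The fourth plate is still in the rack at (540,230) in the right half, and the other objects haven't moved. I'm handing the job in.

```bash
python3 -c "
from workcell import *
print(job_done())"
```

```text
the job is handed in; nothing more can be done
None
```

I packed the gap snugly with three plates, all pushed fully down to the channel floor with the mould pressed back about 9 mm; the fourth plate is still in the rack, the bystander objects are undisturbed, and I handed the job in at about 21 s.

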